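# Hang the work lamp back on the storeroom rack

### The arm

A 6-joint arm with a two-finger parallel gripper is mounted at the origin on the work surface. World frame = base frame: x ahead of the robot, y to its left, z up, the work surface at z = 0. Lengths are in m, angles in degrees, forces in N, time in s.
With the tool pointing down it reaches from about 0.35 to 0.925 m from the base axis. Payload 6.4 kg.
Tool frame: the origin (TCP) lies between the finger pads; the fingertips stand 17 mm ahead of it and the grasp point (between the pads) lies 2 mm behind it (robot.tips_ahead is the distance from the TCP to the fingertips, in m); z points along the fingers, y is the line along which they close (so a half turn about z gives the same grasp; the last joint's range is limited). The gripper opens to 85 mm and grips with 20 to 120 N. Pads are 22 mm wide; open, the fingers measure 114 mm over their backs; the gripper's body (76 mm by 85 mm) begins 54 mm behind the grasp point. The pads swing forward as they close: fully open they stand 13 mm farther back than shut.
Start: joints at [56.259, 14.043, 89.255, -0, 76.702, -9.975], TCP at [0.262, 0.595, 0.248] pointing down, gripper open.
Joint ranges: [-179.41, 179.41], [-58.25, 129.5], [7.25, 145.43], [-54.29, 234.29], [11.92, 165.04], [-157.13, 157.13]. Speed limits (degrees/s): [147.25, 147.25, 180, 180, 180, 180].

### API

Orientations are given as [roll, pitch, yaw] about the fixed x, y, z axes, in that order (R = Rz(yaw) Ry(pitch) Rx(roll)).
In Python, from cell import robot gives the robot as it stands.
- The arm moves only by the tool move_arm, never from a script. Its argument "rows" is a list of rows, each a list of 3 entries, a list of its own where there are three numbers: the turn, a rotation vector about the tool's x, y, z in rad, then the shift along the tool's x, y, z in cm, then the gripper's target within -1 to 1 (shut at 1, half-way at 0, fully open at -1). In form: [[[rx, ry, rz], [dx, dy, dz], claw], ...]. A call has 1 to 5 rows; each row is the pose to reach, as a shift and turn from the pose commanded when the call began, along the tool's axes at that moment; what a row does not reach only later rows make up. A row lasts 1/12 s, in which the tool goes at most 41.7 mm and 7.16 degrees, less where a joint would pass 70% of its speed; a pose out of reach is approached as far as the arm can. A call with a gripper value outside its range is refused whole. The fingers move at their own pace and stop on an object; the grip force is fixed at half the most. Time passes only in rows, so rows that repeat a pose let the fingers close. It gives the time, the measured TCP pose, the force, the opening and the grip force at its end, in the units of the state.
- robot.get_state(): the state, without advancing time (a new reading comes with each control period).
- robot.get_image(name): name is "side" or "top" or "wrist"; returns the picture (480x640x3 uint8, red, green, blue); there is no depth.
- robot.get_calibration(name): a dict with "fx", "fy", "cx", "cy" (pixels), "D" ([k1, k2, p1, p2, k3] as OpenCV has them; the pictures are not rectified), "origin" and "attitude" of the camera in the world; the wrist camera has in their place "tool_from_camera" (4x4, takes a point from camera to tool coordinates, whose origin is the TCP and whose axes are the flange's). Camera axes: x right, y down, z forward; pixel columns grow to the right and rows downward; lengths in m; the calibration is good to about 2 mm. A picture is of the moment at which its call begins: read the wrist's pose just before it. get_calibration takes no time and is no camera call.
- robot.close_job(): hands the job in; it is judged then, once.
Trained networks look in the newest picture that a camera, given by its name, has taken for a name from the list of things; names that differ only in an ending like _2 or _b are one class to them, and where a whole thing is asked for, a point or a joint stands for the part that bears it (a point fixed in the world has none). Each returns a list of dicts, best first, with "confidence" (0 to 1); they miss things now and then, are a little off and sometimes report something else, mostly with a low value. They report only what shows in the picture. A call takes as long as a camera call.
- robot.boxes_of(camera, thing): "bbox" ([left, top, right, bottom] in pixels, round what is visible of it).
- robot.landmark_of(camera, thing): "centre" ([column, row] in pixels: a listed point, or the origin of a listed thing).
The state is a dict: "time_s": time; "joint_positions": joint angles; "joint_vel": joint speeds; "tau": joint torques, N m; "ee_pos": TCP position; "ee_rot": TCP orientation; "contact_force": force on the tool from outside, world axes, zero at the start; "wrist_torque": the same for the moment, N m; "grip_width": opening from 0.0 (shut) to 1.0 (fully open); "grasp_force": force on a finger pad.
Only numpy, scipy, OpenCV 4.12 (cv2) and the standard library are available. Lean on these libraries where they do the work, as an engineer would, in place of code of your own. Each camera call takes 0.05 s, during which the arm holds its last target. There are 200 camera calls.

### The job

Pick up the orange work lamp from the bench and hang it by its hook on the rack's bar, over the green plate, in the gap between the two grey lamps, facing the same way as they do. Lower it in between them without shoving the grey lamps out of place, and let go only once it hangs on the bar.

Things in the scene. Friction and masses are not known exactly. Their poses are not given: they have to be found in the camera images.
- orange_lamp: Orange work lamp, 0.3 kg, upright on the bench. Origin: centre of underside; x out of its white panel, z up. Body 30 (x) x 46 (y) x 100 mm, back of its foot tapered; above, z 100-150, a 28 x 28 mm head to grip from above. Steel hook behind, 22 wide in y: an inverted V, crown inside at x -30, z 92 (top z 96), 10 wide there; legs spread to 30 mm apart at z 62, rear one to x -52. It slides home if up to 12 mm too far out, 4 too near.
- place: Green plate 70 (x) x 36 (y) x 4 mm on the rack's foot, 10 mm above the bench, under the free place. Origin: centre of underside, straight below the hung lamp's origin; x the way hung lamps face. Bar: strip along y, 6 mm thick, at x -30, top 142 mm above the bench; a sheet slopes from it to x -16.5, 100 mm up. Posts 160 mm tall. A hung lamp has the plate's yaw, leans 4 deg, underside 50 mm above the bench.
- hung_a: Grey work lamp, same shape, size and frame as the orange one, hanging loose on the bar on one side of the free place, 64 to 68 mm from it centre to centre; its top is 200 mm above the bench.
- hung_b: The other grey work lamp, the same, hanging loose on the bar on the other side of the free place, 64 to 68 mm from it; between the bodies of the two grey lamps the gap is about 86 mm.

How it is judged (in metres and radians):
At the end, for the whole second after the job is handed in: Orange lamp at rest, hooked on the bar: origin within 12 mm (plate x) and 16 mm (plate y) of the plate's and 32-48 mm above it, upright and facing as the plate within 10 degrees. Both grey lamps at rest, under 20 mm from their start, upright within 10 degrees (x of orange_lamp in the frame of place between -0.012 and 0.012 m and y of orange_lamp in the frame of place between -0.016 and 0.016 m and z of orange_lamp in the frame of place between 0.032 and 0.048 m and angle between each of orange_lamp, hung_a, hung_b's own z axis and vertical below 0.175 rad and angle between the x axis of orange_lamp and the x axis of place, either way round below 0.175 rad and linear speed of each of orange_lamp, hung_a, hung_b below 0.03 m/s and distance of each of hung_a, hung_b from where it was at the start of the episode below 0.02 m); the robot touches nothing.
It fails at once if A grey lamp is shoved 20 mm or more, knocked off the bar or tipped over 20 degrees (distance of any of hung_a, hung_b from where it was at the start of the episode above 0.02 m or angle between any of hung_a, hung_b's own z axis and vertical above 0.35 rad).
It fails at once if The orange lamp is dropped: it moves faster than 0.7 m/s with no finger touching it (linear speed of orange_lamp above 0.7 m/s and contact force between the fingers and orange_lamp below 0.1 N).
It also fails if it takes over 38 s, if anything falls off the work surface, if the arm or the gripper's body presses on something with over 40 N, if the wrist force passes 120 N, or if a joint passes its speed limit or range.

## Working session

There is one attempt and no reset: what is moved stays moved. The work goes in short steps, Python scripts to look and compute and a tool call to move; the robot and the scene stay as the last step left them, time stands still between calls to the robot, and variables do not carry over. Pictures are saved under pics/ and viewed, at most 12 in all, crops included, and the job is handed in when it is done.

Besides the shell and the picture viewer there is one more tool, called after ">>>" as name(argument=value, ...) on one line, values as JSON. move_arm: Moves the arm, as the interface text tells. Its arguments: {"type":"object","properties":{"rows":{"type":"array"}},"required":["rows"]}

```bash
mkdir -p pics; ls; python3 - <<'E'
from cell import robot
import cv2, numpy as np
for c in ("side","top","wrist"):
    im=robot.get_image(c); cv2.imwrite(f"pics/{c}0.png",im[:,:,::-1])
    print(c,{k:np.round(v,4).tolist() for k,v in robot.get_calibration(c).items()})
    for t in ("orange_lamp","place","hung_a"):
        print(t,robot.landmark_of(c,t),robot.boxes_of(c,t))
print(robot.get_state())
a=cv2.imread("pics/side0.png");b=cv2.imread("pics/top0.png")
E
```

```text
pics
side {'fx': 590.7069, 'fy': 590.7069, 'cx': 319.6003, 'cy': 248.7983, 'D': [-0.0349, 0.0, 0.0, 0.0, 0.0], 'origin': [0.4738, 0.8685, 0.6965], 'attitude': [-127.0918, -1.0261, -173.1601]}
orange_lamp [{'centre': [381.3, 371.3], 'confidence': 0.77}] [{'bbox': [364.4, 291.0, 418.4, 380.8], 'confidence': 0.75}]
place [{'centre': [338.5, 208.0], 'confidence': 0.53}] [{'bbox': [322.1, 200.7, 356.7, 213.9], 'confidence': 0.57}]
hung_a [{'centre': [347.7, 176.2], 'confidence': 0.97}, {'centre': [338.6, 206.9], 'confidence': 0.63}] [{'bbox': [339.6, 107.7, 374.0, 175.6], 'confidence': 0.94}]
top {'fx': 546.1078, 'fy': 546.1078, 'cx': 320.3385, 'cy': 238.633, 'D': [-0.0593, 0.0, 0.0, 0.0, 0.0], 'origin': [0.3279, 0.0713, 0.9764], 'attitude': [-166.4728, -0.1534, -94.8987]}
orange_lamp [] [{'bbox': [186.7, 291.0, 230.1, 337.4], 'confidence': 0.98}]
place [{'centre': [448.0, 235.2], 'confidence': 0.74}] [{'bbox': [438.5, 215.8, 458.5, 253.9], 'confidence': 0.86}]
hung_a [{'centre': [486.7, 235.7], 'confidence': 0.79}, {'centre': [420.2, 232.6], 'confidence': 0.64}] [{'bbox': [479.0, 196.1, 
[... 440 characters left out ...]
g_a [] []
{'time_s': 1.05, 'joint_positions': array([ 5.62570567e+01,  1.40427303e+01,  8.92559188e+01, -1.73586605e-04,
        7.67030605e+01, -9.97488159e+00]), 'joint_vel': array([ 0.0513129 ,  0.04189895,  0.02771405, -0.02130115,  0.01232848,
       -0.08770137]), 'tau': array([-5.43207864e-05, -4.29508674e+01, -3.26437604e+01, -1.25324254e-04,
        3.98892616e-04, -1.17299663e-05]), 'ee_pos': array([0.26196598, 0.5948751 , 0.24829025]), 'ee_rot': array([-1.79998287e+02, -1.29749900e-04,  1.56231978e+02]), 'contact_force': array([0.03533866, 0.15095588, 0.58984818]), 'wrist_torque': array([-0.00645646, -0.01218754, -0.05899679]), 'grasp_force': 0.0, 'grip_width': 1.0018748047803274}
```

View pics/side0.png

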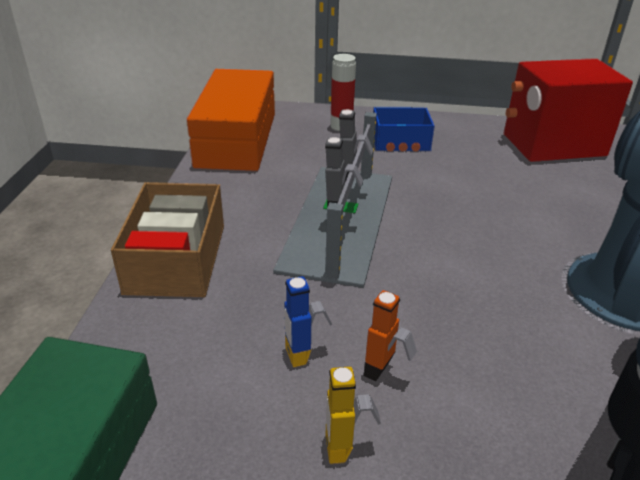

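View pics/top0.png

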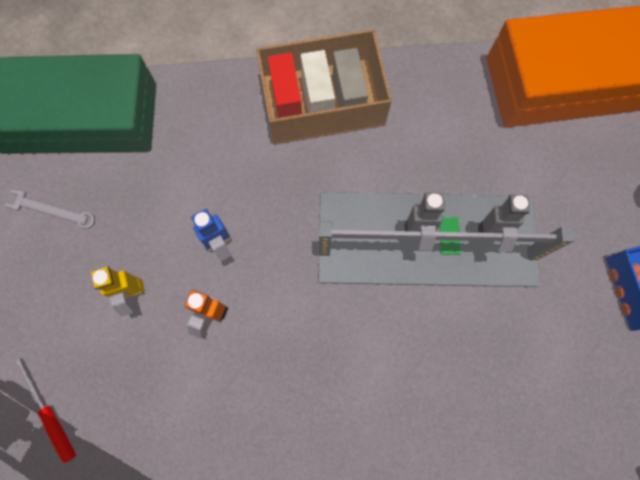

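```bash
cat > h.py <<'E'
from cell import robot
import cv2, numpy as np
from scipy.spatial.transform import Rotation as Ro
def cam(c,st=None):
    k=robot.get_calibration(c); K=np.array([[k['fx'],0,k['cx']],[0,k['fy'],k['cy']],[0,0,1]]); D=np.array(k['D'],float)
    if c=='wrist':
        T=np.array(k['tool_from_camera']); Rt=Ro.from_euler('xyz',st['ee_rot'],degrees=True).as_matrix()
        R=Rt@T[:3,:3]; o=Rt@T[:3,3]+st['ee_pos']
    else: R=Ro.from_euler('xyz',k['attitude'],degrees=True).as_matrix(); o=np.array(k['origin'])
    return K,D,R,o
def ray(C,uv):
    K,D,R,o=C; p=cv2.undistortPoints(np.array([[uv]],float),K,D)[0,0]; d=R@[p[0],p[1],1]; return o,d/np.linalg.norm(d)
def onz(C,uv,z): o,d=ray(C,uv); return o+d*(z-o[2])/d[2]
def tri(rs):
    A=sum(np.eye(3)-np.outer(d,d) for o,d in rs); b=sum((np.eye(3)-np.outer(d,d))@o for o,d in rs); return np.linalg.solve(A,b)
def proj(C,P):
    K,D,R,o=C; rv=cv2.Rodrigues(R.T)[0]; return cv2.projectPoints(np.array(P,float).reshape(-1,3),rv,-R.T@o,K,D)[0].reshape(-1,2)
E
python3 - <<'E'
from h import *
np.set_printoptions(precision=4,suppress=True)
S=cam('side');T=cam('top')
for n,s,t,z in [("orange top",(387,298),(195,300),.15),("greyL",(333,143),(434,201),.2),("greyR",(347,114),(521,203),.2),("plate",(338.5,208),(448,235),.014)]:
    print(n,tri([ray(S,s),ray(T,t)]),onz(S,s,z),onz(T,t,z))
print("foot",onz(S,(381.3,371.3),0)); print("hook",onz(T,(197,318),.096))
print("bar",onz(T,(332,233),.142),onz(T,(555,236.5),.142))
print("base corners",[onz(T,p,.01)[:2] for p in [(320,193),(534,196),(538,286),(319,283)]])
for c,n,(x,y,w,h) in [("side","a",(280,80,150,320)),("top","b",(160,180,400,150))]:
    im=cv2.imread(f"pics/{c}0.png")[y:y+h,x:x+w]; f=min(800/w,600/h); cv2.imwrite(f"pics/crop_{n}.png",cv2.resize(im,None,fx=int(f*10)/10,fy=int(f*10)/10,interpolation=cv2.INTER_CUBIC))
E
```

```text
orange top [0.4451 0.25   0.1515] [0.4441 0.2485 0.15  ] [0.4463 0.2502 0.15  ]
greyL [ 0.5588 -0.1225  0.1923] [ 0.5571 -0.1071  0.2   ] [ 0.557  -0.1206  0.2   ]
greyR [ 0.544 -0.254  0.193] [ 0.5421 -0.2377  0.2   ] [ 0.5431 -0.2513  0.2   ]
plate [ 0.5469 -0.1849  0.0087] [ 0.5467 -0.1769  0.014 ] [ 0.5454 -0.1835  0.014 ]
foot [ 0.4397  0.2493 -0.    ]
hook [0.4247 0.2597 0.096 ]
bar [0.5352 0.0328 0.142 ] [ 0.4995 -0.3208  0.142 ]
base corners [array([0.6462, 0.042 ]), array([ 0.6073, -0.3574]), array([ 0.4386, -0.3346]), array([0.4783, 0.0582])]
```

View pics/crop_b.png

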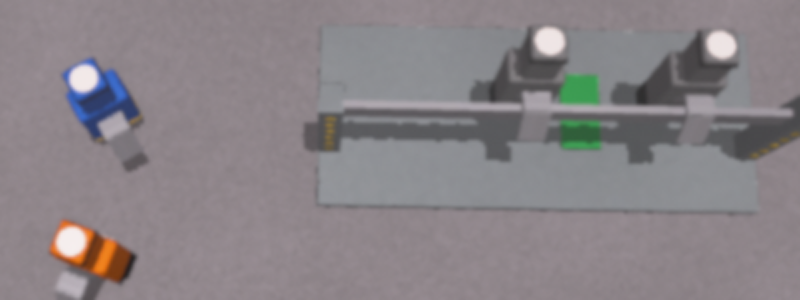

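Both fixed views show the orange lamp's cap at side (387,298) and top (195,300). The grey caps are at top (434,201) and (521,203), and the plate is at top (448,235). Next I go above the orange lamp.

>>> move_arm(rows=[[[0,0,1.57],[-30.8,-24.2,2],-1],[[0,0,1.57],[-30.8,-24.2,2],-1],[[0,0,1.57],[-30.8,-24.2,2],-1],[[0,0,1.57],[-30.8,-24.2,2],-1],[[0,0,1.57],[-30.8,-24.2,2],-1]])

```text
time_s: 1.47
ee_pos: [0.3603, 0.4097, 0.2377]
ee_rot: [180.0, 0.0, 120.1]
contact_force: [1.1, -0.0, 0.1]
grip_width: 0.998
grasp_force: 0.0
```

```bash
cat >> h.py <<'E'
def togo(x,y,z,yaw,st=None):
    st=st or robot.get_state(); R=Ro.from_euler('xyz',st['ee_rot'],degrees=True)
    G=Ro.from_euler('xyz',[180,0,yaw],degrees=True)
    print("t",round(st['time_s'],2),"pos",st['ee_pos'].round(4),"rot",st['ee_rot'].round(2),"TURN",(R.inv()*G).as_rotvec().round(3),"SHIFT cm",(R.inv().apply(np.array([x,y,z])-st['ee_pos'])*100).round(2),"F",st['contact_force'].round(1),"w",round(float(st['grip_width']),3),"g",st['grasp_force'])
E
python3 -c "
from h import *
togo(.446,.25,.22,66)"
```

```text
t 1.47 pos [0.3603 0.4097 0.2377] rot [179.97   0.   120.11] TURN [ 0.    -0.     0.944] SHIFT cm [-18.11  -0.6    1.77] F [ 1.1 -0.   0.1] w 0.998 g 0.0
```

>>> move_arm(rows=[[[0,0,0.944],[-18.1,-0.6,1.8],-1],[[0,0,0.944],[-18.1,-0.6,1.8],-1],[[0,0,0.944],[-18.1,-0.6,1.8],-1],[[0,0,0.944],[-18.1,-0.6,1.8],-1],[[0,0,0.944],[-18.1,-0.6,1.8],-1]])

```text
time_s: 1.88
ee_pos: [0.448, 0.2484, 0.2194]
ee_rot: [180.0, 0.1, 84.0]
contact_force: [-0.1, 0.2, 0.3]
grip_width: 1.003
grasp_force: 0.0
```

>>> move_arm(rows=[[[0,0,0.32],[0,0,0],-1],[[0,0,0.32],[0,0,0],-1],[[0,0,0.32],[0,0,0],-1],[[0,0,0.32],[0,0,0],-1]])

```text
time_s: 2.22
ee_pos: [0.4465, 0.252, 0.2198]
ee_rot: [180.0, -0.0, 66.2]
contact_force: [0.4, -0.5, 1.0]
grip_width: 1.001
grasp_force: 0.0
```

```bash
python3 - <<'E'
from h import *
togo(.446,.25,.22,66)
st=robot.get_state(); im=robot.get_image('wrist'); cv2.imwrite('pics/w1.png',im[:,:,::-1])
C=cam('wrist',st); print(proj(C,[[.446,.25,.15],[.446,.25,.0],[.4247,.2597,.096]]).round(), robot.landmark_of('wrist','orange_lamp'))
E
```

```text
t 2.22 pos [0.4465 0.252  0.2198] rot [ 1.7999e+02 -1.0000e-02  6.6190e+01] TURN [ 0.    -0.     0.003] SHIFT cm [-0.2   0.03 -0.02] F [ 0.4 -0.5  1. ] w 1.001 g 0.0
[[324. 274.]
 [323. 210.]
 [291. 243.]] [{'centre': [323.5, 212.7], 'confidence': 0.94}]
```

View pics/w1.png

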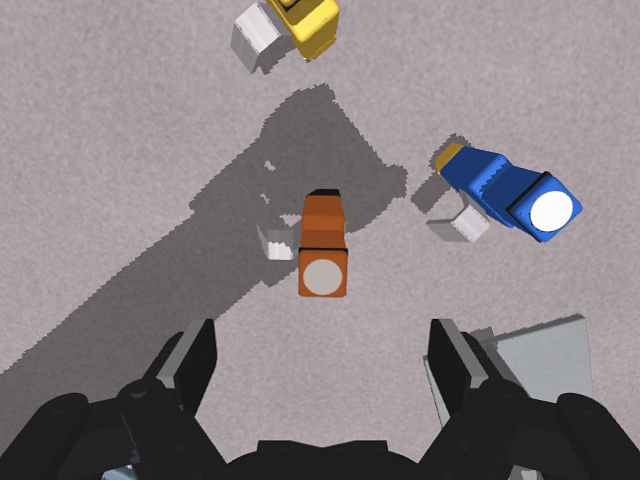

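The wrist view shows the orange head centred at about (322,277), its edges square with the fingers and its hook to the left at (278,243). I descend and grip.

>>> move_arm(rows=[[[0,0,0],[-0.35,0,3.5],-1],[[0,0,0],[-0.35,0,7],-1],[[0,0,0],[-0.35,0,9],-1],[[0,0,0],[-0.35,0,9],1],[[0,0,0],[-0.35,0,9],1]])

```text
time_s: 2.73
ee_pos: [0.4444, 0.249, 0.1291]
ee_rot: [-179.9, 0.1, 66.4]
contact_force: [0.9, -0.4, 1.3]
grip_width: 0.748
grasp_force: 0.0
```

>>> move_arm(rows=[[[0,0,0],[0,0,0],1],[[0,0,0],[0,0,0],1],[[0,0,0],[0,0,0],1],[[0,0,0],[0,0,0],1],[[0,0,0],[0,0,0],1]])

```text
time_s: 3.15
ee_pos: [0.4464, 0.2496, 0.1319]
ee_rot: [179.8, -0.2, 66.3]
contact_force: [-0.9, 0.2, 6.8]
grip_width: 0.318
grasp_force: 59.8
```

>>> move_arm(rows=[[[0,0,0],[0,0,-1],1],[[0,0,0],[0,0,-4],1],[[0,0,0],[0,0,-8],1],[[0,0,0],[0,0,-12],1],[[0,0,0],[0,0,-16],1]])

```text
time_s: 3.57
ee_pos: [0.444, 0.2487, 0.2913]
ee_rot: [-180.0, 0.1, 66.3]
contact_force: [0.1, -0.3, -2.3]
grip_width: 0.32
grasp_force: 59.6
```

>>> move_arm(rows=[[[0,0,0],[0,0,-4],1],[[0,0,0],[0,0,-6],1],[[0,0,0],[0,0,-6],1],[[0,0,0],[0,0,-6],1],[[0,0,0],[0,0,-6],1]])

```text
time_s: 3.98
ee_pos: [0.444, 0.2487, 0.3475]
ee_rot: [-179.8, 0.1, 66.3]
contact_force: [-0.5, -0.2, -3.0]
grip_width: 0.322
grasp_force: 59.6
```

```bash
python3 - <<'E'
from h import *
togo(.549,-.184,.35,84.3)
im=robot.get_image('wrist'); cv2.imwrite('pics/w2.png',im[:,:,::-1])
im=robot.get_image('side'); cv2.imwrite('pics/s2.png',im[:,:,::-1])
E
```

```text
t 3.98 pos [0.444  0.2487 0.3475] rot [-1.7983e+02  1.4000e-01  6.6280e+01] TURN [-0.003  0.002 -0.314] SHIFT cm [-35.39  27.02  -0.24] F [-0.5 -0.2 -3. ] w 0.322 g 59.58605468273163
```

View pics/w2.png

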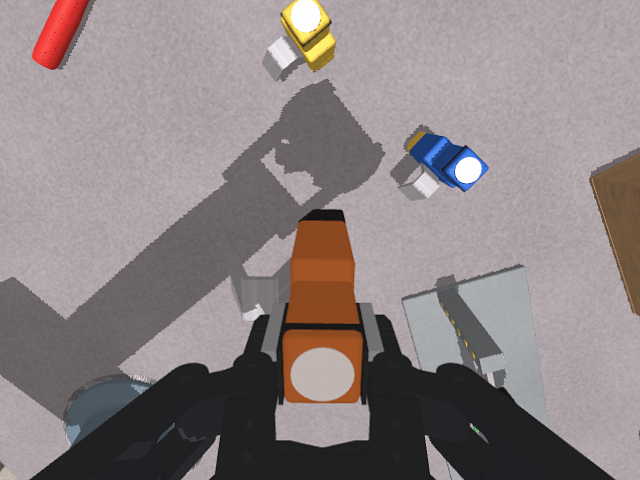

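The lamp is held straight, with its cap at (322,375) and its sides square to the fingers. I carry it to a viewpoint short of the gap.

>>> move_arm(rows=[[[0,0,-0.314],[-2,2,-0.2],1],[[0,0,-0.314],[-4.8,5,-0.3],1],[[0,0,-0.314],[-7.5,7.8,-0.3],1],[[0,0,-0.314],[-10.2,10.6,-0.3],1],[[0,0,-0.314],[-13,13.4,-0.3],1]])

```text
time_s: 4.5
ee_pos: [0.5151, 0.0744, 0.3506]
ee_rot: [-179.8, 0.0, 84.3]
contact_force: [1.8, 0.8, -2.6]
grip_width: 0.322
grasp_force: 59.9
```

```bash
python3 -c "
from h import *
togo(.563,-.045,.35,84.3)"
```

```text
t 4.5 pos [0.5151 0.0744 0.3506] rot [-1.7981e+02  1.0000e-02  8.4300e+01] TURN [-0.003  0.    -0.   ] SHIFT cm [-11.4    5.95   0.04] F [ 1.8  0.8 -2.6] w 0.322 g 59.945547580718994
```

>>> move_arm(rows=[[[0,0,0],[-3,1.6,0],1],[[0,0,0],[-6,3.2,0],1],[[0,0,0],[-9,4.8,0],1],[[0,0,0],[-11.4,6,0],1],[[0,0,0],[-11.4,6,0],1]])

```text
time_s: 4.92
ee_pos: [0.5641, -0.0476, 0.3499]
ee_rot: [-179.8, 0.1, 84.0]
contact_force: [-0.2, 0.8, -2.6]
grip_width: 0.32
grasp_force: 59.9
```

```bash
python3 - <<'E'
from h import *
togo(.549,-.184,.35,84.3)
st=robot.get_state(); im=robot.get_image('wrist'); cv2.imwrite('pics/w3.png',im[:,:,::-1])
C=cam('wrist',st); print(robot.landmark_of('wrist','place'),robot.landmark_of('wrist','hung_a'),robot.boxes_of('wrist','place'))
print(proj(C,[[.5454,-.1835,.014],[.557,-.1206,.2],[.5431,-.2513,.2],[.5352,.0328,.142],[.4995,-.3208,.142]]).round())
E
```

```text
t 4.92 pos [ 0.5641 -0.0476  0.3499] rot [-1.7978e+02  7.0000e-02  8.3980e+01] TURN [-0.004  0.001 -0.006] SHIFT cm [-1.372e+01 -7.000e-02  1.000e-02] F [-0.2  0.8 -2.6] w 0.32 g 59.90475296974182
[] [] []
[[321. 286.]
 [325. 314.]
 [324. 436.]
 [281. 123.]
 [293. 444.]]
```

View pics/w3.png

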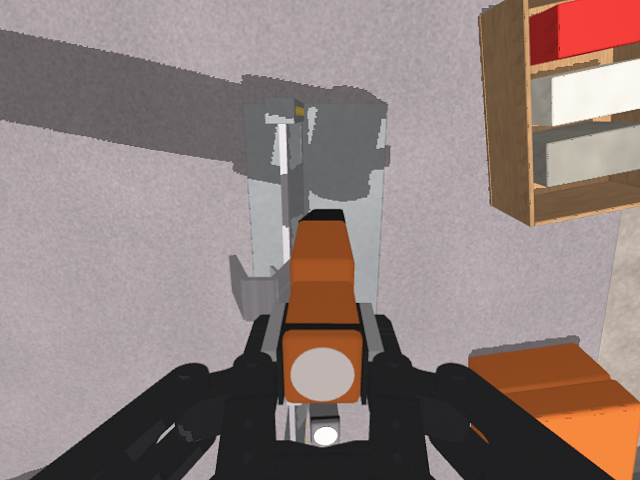

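```bash
python3 - <<'E'
from h import *
st=dict(time_s=0,ee_pos=np.array([.5641,-.0476,.3499]),ee_rot=np.array([-179.78,.07,83.98]))
C=cam('wrist',st); R=C[2]
p=onz(C,(322.5,375),.3499+.0205); print(p, p-st['ee_pos'])
print("bar pts",[onz(C,q,.142) for q in [(284,124),(283.5,150),(287,240)]])
S=cam('top'); print([onz(S,q,.142) for q in [(332,231),(332,235),(555,234.5),(555,238.5)]])
togo(.549,-.184,.35,84.3)
E
```

```text
[ 0.56343026 -0.04697671  0.3704    ] [-0.00066974  0.00062329  0.0205    ]
bar pts [array([0.53802274, 0.03180392, 0.142     ]), array([0.53463277, 0.01050476, 0.142     ]), array([ 0.52652821, -0.07151438,  0.142     ])]
[array([0.53846723, 0.03254785, 0.142     ]), array([0.53199571, 0.03313525, 0.142     ]), array([ 0.50273921, -0.32137678,  0.142     ]), array([ 0.49626119, -0.3201503 ,  0.142     ])]
t 5.12 pos [ 0.5631 -0.0425  0.3513] rot [-1.7986e+02 -5.0000e-02  8.4310e+01] TURN [-0.002 -0.001  0.   ] SHIFT cm [-14.22   0.     0.12] F [-0.1  0.9 -2.6] w 0.32 g 59.90433096885681
```

>>> move_arm(rows=[[[0,0,0],[-3.5,0,0],1],[[0,0,0],[-7,0,0],1],[[0,0,0],[-10.5,0,0],1],[[0,0,0],[-14.3,0,0],1],[[0,0,0],[-14.3,0,0],1]])

```text
time_s: 5.53
ee_pos: [0.5484, -0.1897, 0.3522]
ee_rot: [-179.9, 0.2, 84.0]
contact_force: [-1.1, 1.4, -1.9]
grip_width: 0.32
grasp_force: 59.8
```

```bash
python3 - <<'E'
from h import *
togo(.549,-.185,.23,84.3)
st=robot.get_state()
S=robot.get_image('side');T=robot.get_image('top');W=robot.get_image('wrist')
cv2.imwrite('pics/w4.png',W[:,:,::-1])
a=cv2.resize(S[60:240,260:440],(400,400),interpolation=cv2.INTER_CUBIC); b=cv2.resize(T[130:310,370:550],(400,400),interpolation=cv2.INTER_CUBIC)
cv2.imwrite('pics/c4.png',np.hstack([a,b])[:,:,::-1])
E
```

```text
t 5.53 pos [ 0.5484 -0.1897  0.3522] rot [-1.7995e+02  1.6000e-01  8.4040e+01] TURN [-0.001  0.003 -0.005] SHIFT cm [ 0.5   0.02 12.21] F [-1.1  1.4 -1.9] w 0.32 g 59.83916401863098
```

View pics/w4.png

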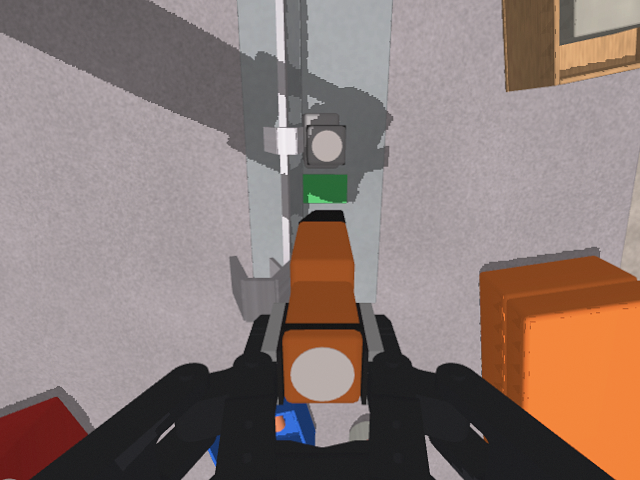

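View pics/c4.png

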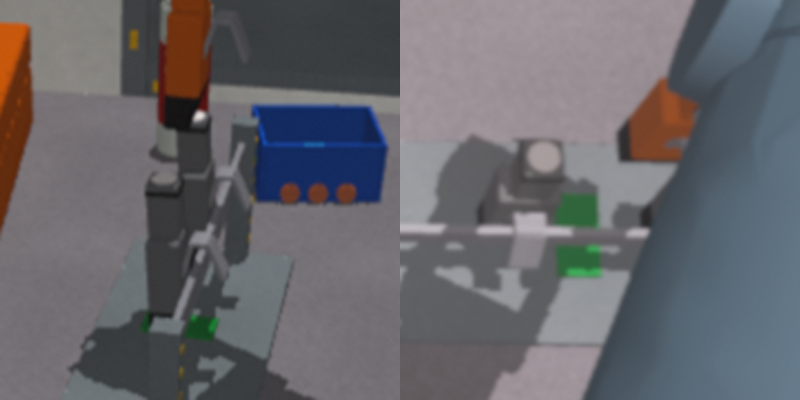

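```bash
python3 - <<'E'
from h import *
np.set_printoptions(precision=4,suppress=True)
st=dict(ee_pos=np.array([.5484,-.1897,.3522]),ee_rot=np.array([-179.95,.16,84.04]))
C=cam('wrist',st); a=np.radians(-5.7); ex=np.array([np.cos(a),np.sin(a)]); ey=np.array([-ex[1],ex[0]])
f=lambda uv,z:(lambda d:(round(d@ex*1000,1),round(d@ey*1000,1)))(onz(C,uv,z)[:2]-st['ee_pos'][:2])
print("cap",f((322.5,374.5),.3722),"greyL cap",f((327,146),.2),"plate front edge",f((347,189),.014),"bar",[f(q,.142) for q in [(282,20),(284.5,100),(286,220)]])
togo(.549,-.185,.23,84.3)
E
```

```text
cap (np.float64(-0.8), np.float64(0.4)) greyL cap (np.float64(2.6), np.float64(62.2)) plate front edge (np.float64(29.6), np.float64(-4.9)) bar [(np.float64(-32.2), np.float64(154.3)), (np.float64(-32.4), np.float64(95.2)), (np.float64(-34.8), np.float64(-9.0))]
t 5.68 pos [ 0.5492 -0.1846  0.3523] rot [-179.96   -0.05   84.31] TURN [-0.001 -0.001  0.   ] SHIFT cm [-0.06 -0.01 12.23] F [ 0.3 -0.2 -2.9] w 0.321 g 59.83798027038574
```

The wrist view shows the left grey cap at (327,146), the plate at rows 175–203 and the bar near column 285. The lamp is lined up in x, and y needs about 3 mm less. I lower it to just above the bar.

>>> move_arm(rows=[[[0,0,0],[-0.3,0,2],1],[[0,0,0],[-0.3,0,4.5],1],[[0,0,0],[-0.3,0,7],1],[[0,0,0],[-0.3,0,9.5],1],[[0,0,0],[-0.3,0,11.5],1]])

```text
time_s: 6.1
ee_pos: [0.5487, -0.186, 0.2356]
ee_rot: [-179.9, -0.1, 84.4]
contact_force: [-0.3, -0.7, -3.3]
grip_width: 0.314
grasp_force: 59.8
```

>>> move_arm(rows=[[[0,0,0],[0,0,0],1],[[0,0,0],[0,0,0],1]])

```text
time_s: 6.27
ee_pos: [0.5488, -0.1867, 0.2369]
ee_rot: [-179.9, -0.1, 84.4]
contact_force: [0.1, -0.8, -2.2]
grip_width: 0.32
grasp_force: 59.9
```

```bash
python3 - <<'E'
from h import *
togo(.549,-.187,.18,84.3)
S=robot.get_image('side');W=robot.get_image('wrist')
cv2.imwrite('pics/c5.png',np.hstack([cv2.resize(S[90:240,280:400],(400,500),interpolation=cv2.INTER_CUBIC),cv2.resize(W[50:350,200:440],(400,500))])[:,:,::-1])
E
```

```text
t 6.27 pos [ 0.5488 -0.1867  0.2369] rot [-1.7987e+02 -7.0000e-02  8.4400e+01] TURN [-0.002 -0.001  0.002] SHIFT cm [-0.04  0.03  5.69] F [ 0.1 -0.8 -2.2] w 0.32 g 59.94528293609619
```

View pics/c5.png

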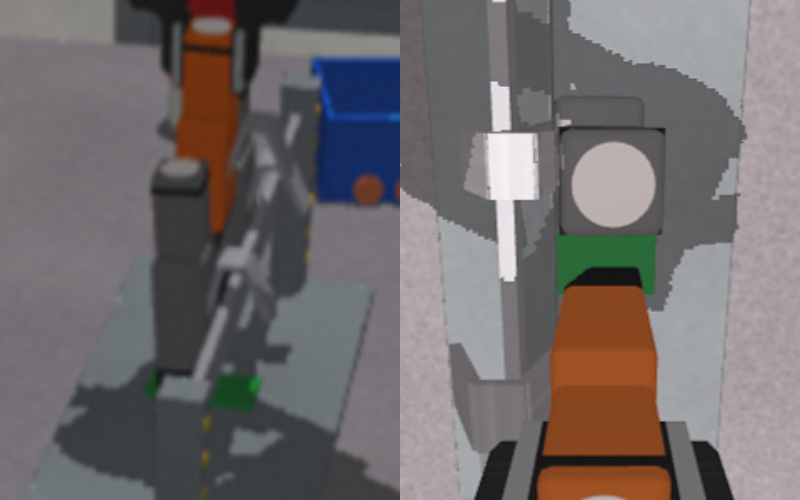

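The side crop shows the hook's legs straddling the bar behind the left grey lamp. The wrist crop shows the left grey lamp undisturbed, with the orange body clear of it. I lower the last part slowly.

>>> move_arm(rows=[[[0,0,0],[0,0,1],1],[[0,0,0],[0,0,2],1],[[0,0,0],[0,0,3],1],[[0,0,0],[0,0,3.8],1],[[0,0,0],[0,0,4.4],1]])

```text
time_s: 6.78
ee_pos: [0.5484, -0.1883, 0.1918]
ee_rot: [-179.9, -0.1, 84.3]
contact_force: [0.5, -0.3, -2.7]
grip_width: 0.32
grasp_force: 60.1
```

>>> move_arm(rows=[[[0,0,0],[0,0,0.3],1],[[0,0,0],[0,0,0.6],1],[[0,0,0],[0,0,0.8],1],[[0,0,0],[0,0,0.8],1]])

```text
time_s: 7.12
ee_pos: [0.5487, -0.1887, 0.1855]
ee_rot: [-179.9, -0.0, 84.3]
contact_force: [-1.7, -0.3, -3.1]
grip_width: 0.315
grasp_force: 60.1
```

>>> move_arm(rows=[[[0,0,0],[0,0,0.2],1],[[0,0,0],[0,0,0.3],1],[[0,0,0],[0,0,0.3],1]])

```text
time_s: 7.37
ee_pos: [0.5484, -0.1888, 0.1835]
ee_rot: [-179.9, 0.0, 84.3]
contact_force: [-6.3, -0.4, 3.7]
grip_width: 0.318
grasp_force: 60.9
```

>>> move_arm(rows=[[[0,0,0],[0,0,0.1],1],[[0,0,0],[0,0,0.2],1],[[0,0,0],[0,0,0.2],1]])

```text
time_s: 7.62
ee_pos: [0.5481, -0.1889, 0.1822]
ee_rot: [-179.8, 0.0, 84.3]
contact_force: [-8.3, 1.5, 8.2]
grip_width: 0.322
grasp_force: 61.4
```

The forces, -x and up, mean the rear leg is riding on the bar, so the lamp is a little too far out. I ease it inward while lowering.

>>> move_arm(rows=[[[0,0,0],[0,-0.1,0],1],[[0,0,0],[0,-0.2,0],1],[[0,0,0],[0,-0.3,0],1],[[0,0,0],[0,-0.3,0],1]])

```text
time_s: 7.95
ee_pos: [0.5471, -0.1888, 0.1821]
ee_rot: [179.8, 0.1, 84.3]
contact_force: [0.1, 0.0, 3.6]
grip_width: 0.318
grasp_force: 61.0
```

>>> move_arm(rows=[[[0,0,0],[0,0,0.1],1],[[0,0,0],[0,0,0.2],1],[[0,0,0],[0,0,0.2],1]])

```text
time_s: 8.2
ee_pos: [0.5473, -0.1889, 0.1819]
ee_rot: [179.9, 0.1, 84.3]
contact_force: [-3.6, 2.4, 14.7]
grip_width: 0.321
grasp_force: 62.3
```

It has bottomed on the bar: z has stopped at 0.182 and fz is rising with little sideways force. I release.

>>> move_arm(rows=[[[0,0,0],[0,0,-0.15],1],[[0,0,0],[0,0,-0.15],0.2],[[0,0,0],[0,0,-0.15],0.1],[[0,0,0],[0,0,-0.15],0],[[0,0,0],[0,0,-0.15],-0.1]])

```text
time_s: 8.62
ee_pos: [0.5459, -0.1882, 0.1796]
ee_rot: [-180.0, -0.0, 84.3]
contact_force: [-0.2, -0.5, 0.4]
grip_width: 0.55
grasp_force: 0.0
```

```bash
python3 - <<'E'
from h import *
togo(.549,-.187,.18,84.3)
S=robot.get_image('side');W=robot.get_image('wrist')
cv2.imwrite('pics/c6.png',np.hstack([cv2.resize(S[90:240,280:400],(400,500),interpolation=cv2.INTER_CUBIC),cv2.resize(W[100:460,180:468],(400,500))])[:,:,::-1])
E
```

```text
t 8.62 pos [ 0.5459 -0.1882  0.1796] rot [-1.7997e+02 -2.0000e-02  8.4270e+01] TURN [-0.001 -0.    -0.001] SHIFT cm [ 0.15  0.29 -0.04] F [-0.2 -0.5  0.4] w 0.55 g 0.0
```

View pics/c6.png

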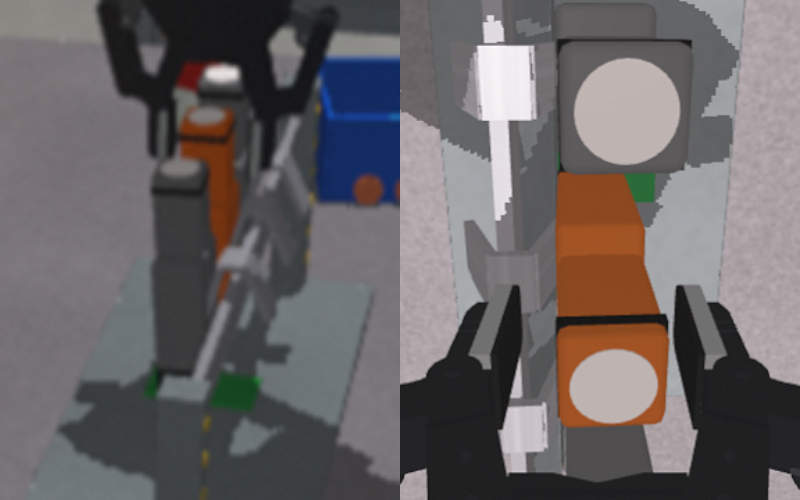

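The orange lamp hangs in line with both grey lamps, its hook is on the bar and the fingers are clear on both sides. I retreat straight up.

>>> move_arm(rows=[[[0,0,0],[0,0,-0.3],-0.4],[[0,0,0],[0,0,-1.5],-0.4],[[0,0,0],[0,0,-4],-0.4],[[0,0,0],[0,0,-7.5],-0.4],[[0,0,0],[0,0,-11.5],-0.4]])

```text
time_s: 9.13
ee_pos: [0.5452, -0.1878, 0.2956]
ee_rot: [-179.8, -0.1, 84.3]
contact_force: [1.5, -0.7, 0.4]
grip_width: 0.703
grasp_force: 0.0
```

>>> move_arm(rows=[[[0,0,0],[0,0,-3],-0.4],[[0,0,0],[0,0,-3],-0.4],[[0,0,0],[0,0,-3],-0.4],[[0,0,0],[0,0,-3],-0.4],[[0,0,0],[0,0,-3],-0.4]])

```text
time_s: 9.55
ee_pos: [0.5455, -0.188, 0.3237]
ee_rot: [-179.9, -0.1, 84.3]
contact_force: [0.4, -0.5, -0.5]
grip_width: 0.703
grasp_force: 0.0
```

```bash
python3 - <<'E'
from h import *
np.set_printoptions(precision=4,suppress=True)
for i in range(8): S=robot.get_image('side')
st=robot.get_state(); W=robot.get_image('wrist'); C=cam('wrist',st)
hsv=cv2.cvtColor(W,cv2.COLOR_RGB2HSV); m=((hsv[...,1]<40)&(hsv[...,2]>150)).astype(np.uint8)
n,l,s,c=cv2.connectedComponentsWithStats(m)
for i in range(1,n):
    if s[i,4]>200: print(c[i].round(1),s[i].tolist(),onz(C,c[i],.2))
cv2.imwrite('pics/c7.png',np.hstack([cv2.resize(S[90:240,280:400],(320,400),interpolation=cv2.INTER_CUBIC),cv2.resize(W,(480,400))])[:,:,::-1])
E
```

```text
[237.8  21.5] [154, 0, 131, 62, 4458] [ 0.509  -0.0477  0.2   ]
[459.7 187.9] [302, 0, 338, 452, 86426] [ 0.641  -0.1602  0.2   ]
[618.3  10.7] [599, 0, 41, 26, 880] [ 0.7321 -0.0639  0.2   ]
[125.4 238. ] [0, 34, 301, 384, 78741] [ 0.4068 -0.1725  0.2   ]
[331.1 143.6] [315, 127, 33, 34, 894] [ 0.5574 -0.1228  0.2   ]
[327.5 242.4] [313, 229, 30, 28, 670] [ 0.5486 -0.19    0.2   ]
[328.4 318.4] [314, 306, 31, 27, 672] [ 0.5435 -0.2508  0.2   ]
[168.6 464.3] [142, 442, 47, 38, 1193] [ 0.3872 -0.3848  0.2   ]
[475.2 464.3] [456, 442, 46, 38, 1182] [ 0.6601 -0.4116  0.2   ]
```

View pics/c7.png

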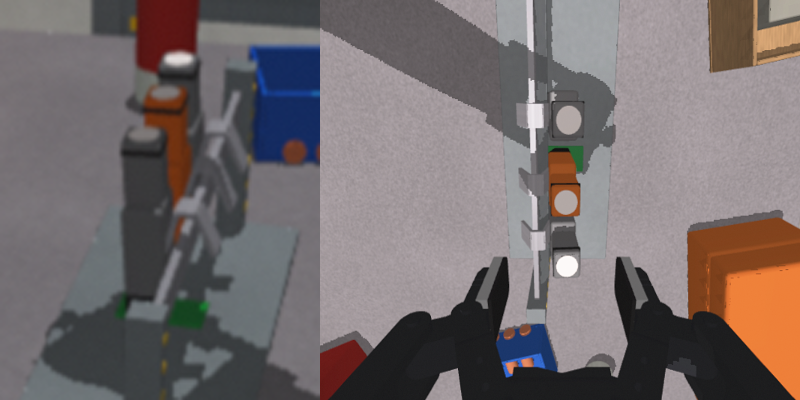

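The last pictures show the three caps in line at (331,144), (328,242) and (328,318). The orange one is about 3 mm off the midpoint, the grey lamps are where they started, and the gripper is clear, so I hand in.

```bash
python3 -c "
from cell import robot
print(robot.close_job())"
```

```text
the job is handed in; nothing more can be done
None
```

The orange lamp hangs by its hook on the bar over the green plate, about 3 mm off the midpoint between the grey lamps and facing the same way; the grey lamps show no visible shift, and the job was handed in at about 10 s, with no verdict returned.

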